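# Present the rolling flask on the handled draining tray

### The arm

A 6-joint arm with a two-finger parallel gripper is mounted at the origin on the work surface. World frame = base frame: x ahead of the robot, y to its left, z up, the work surface at z = 0. Lengths are in m, angles in rad, forces in N, time in s.
With the tool pointing down it reaches from about 0.325 to 0.775 m from the base axis. Payload 5.5 kg.
Tool frame: the origin (TCP) lies midway between the tips of the shut fingers; the grasp point (between the pads) lies 19 mm behind it (robot.grip_point_offset is the distance from the TCP to the grasp point, in m); z points along the fingers, y is the line along which they close (so a half turn about z gives the same grasp; the last joint's range is limited). The gripper opens to 85 mm and grips with 20 to 120 N. Pads are 22 mm wide; open, the fingers measure 114 mm over their backs; the gripper's body (76 mm by 85 mm) begins 54 mm behind the grasp point. The pads swing forward as they close: fully open they stand 13 mm farther back than shut.
Start: joints at [-1.395, 0.091, 1.231, -0, 1.82, -0.057], TCP at [0.138, -0.584, 0.231] pointing down, gripper open.
Joint ranges: [-2.87, 2.87], [-0.86, 2.18], [0.17, 2.46], [-1.51, 4.65], [0.06, 2.69], [-2.65, 2.65]. Speed limits (rad/s): [2.57, 2.57, 3.01, 3.14, 3.14, 3.14].

### API

Orientations are given as a unit quaternion [w, x, y, z].
In Python, from station import robot, imaging, ticket gives the robot as it stands. The module is installed in compiled form; this text tells all that it offers.
- The arm moves only by the shell command python3 -m creep 'ROWS' [OPENING] [FORCE]. ROWS is JSON, a list of rows, each a list of 6 numbers: the shift along the tool's x, y, z in cm, then the turn, a rotation vector about the tool's x, y, z in degrees. A call has 1 to 12 rows; each row shifts and turns the commanded pose from where the row before left it, along the tool's axes as they then stand; what a row does not reach is not made up. A row lasts 1/8 s, in which the tool goes at most 62.5 mm and 10.7 degrees, less where a joint would pass 70% of its speed; a pose out of reach is approached as far as the arm can. A call is refused whole if a number of a shift passes 6.25 or a number of a turn 10.7, either way. A call with a gripper value outside its range is refused whole. OPENING is the finger opening in cm, from 0 to 8.54, set as the call begins (- or left out, the last holds). The fingers move at their own pace and stop on an object; FORCE is the grip in N (left out, the last holds). Time passes only in rows, so rows that do not move let the fingers close. It gives the time, the measured TCP pose, the force, the opening and the grip force at its end, in the units of the state.
- robot.read_state(): the state, without advancing time (a new reading comes with each control period).
- imaging.get_image(name): name is "side" or "top" or "wrist"; returns a dict with "frame" (400x640x3 uint8, red, green, blue), "range_z" (400x640 float32, m along the optical axis (not along the pixel's ray), 0 where there is no reading), "mtx" (3x3 intrinsics, pixels), "R" (3x3) and "t" (3): a world point X has camera coordinates R X + t; the wrist camera has in their place "T_tool_cam" (4x4, takes a point from camera to tool coordinates, whose origin is the TCP and whose axes are the flange's). Camera axes: x right, y down, z forward; pixel columns grow to the right and rows downward; lengths in m; the calibration is good to about 2 mm. A picture is of the moment at which its call begins: read the wrist's pose just before it.
- ticket.sign_off(): hands the job in; it is judged then, once.
The state is a dict: "t": time; "q": joint angles; "joint_velocities": joint speeds; "joint_efforts": joint torques, N m; "tcp_pos": TCP position; "eef_rot": TCP orientation; "contact_force": force on the tool from outside, world axes, zero at the start; "wrist_torque": the same for the moment, N m; "opening": opening from 0.0 (shut) to 1.0 (fully open); "grasp_force": force on a finger pad.
Only numpy, scipy, OpenCV 4.12 (cv2) and the standard library are available. Lean on these libraries where they do the work, as an engineer would, in place of code of your own. Each camera call takes 0.05 s, during which the arm holds its last target. There are 200 camera calls.

### The job

A washed steel flask lies against one end of the handled draining tray, whose floor is slightly crowned so that water, and the flask, run to the ends. Lift the tray by its handle where it stands, tip it gently so that the flask rolls to the middle under the handle, and keep it balanced there for a good five seconds; only then carry the tray over the round cork mat and keep it a hand's breadth above the mat, the flask still balanced in the middle, for another good five seconds. Finish while still holding the tray there like that, ready for someone to take the flask; never touch the flask, let it knock hard into the tray's ends or spill, and leave the other things alone.

Things in the scene. Friction and masses are not known exactly. Their poses are not given: they have to be found in the camera images.
- tray: Light wooden tray, 320 mm long (its x), 150 mm wide (its y), 0.5 kg nominal. Origin: centre of its underside; z up. Side walls 34 mm high, end rims 30 mm high. A fixed wooden handle spans its middle: a bar along y on a post at each side. Gripped firmly (100 N or more), fingers closing along the tray's x, it follows the tool's tilt but may turn in the grip by a few hundredths of a rad.
- tray_grip (a point): Centre of the handle bar, 143 mm above the tray's underside, over the tray's middle; axes as the tray's. The bar is flat-sided, 20 mm thick (along x), 170 mm long (along y), and reaches from 126 to 160 mm above the underside.
- tray_mid (a point): Middle (crown) of the tray's floor, 15 mm above its underside; axes as the tray's. Inside the rims the floor is 304 mm by 134 mm, 20 narrow slats arched along x with a radius of 1.6 m: at a distance x from the middle it falls outwards with a slope of x / 1.6 m (rad). The flask's centre can travel 114 mm either way and passes under the handle with 35 mm to spare.
- flask: Brushed-steel flask with domed ends (a capsule): radius 38 mm, 125 mm long, solid, 0.4 kg nominal. Origin: its centre, 53 mm above the tray's underside at the crown. It lies across the tray against the +x end rim at first and rolls along the tray's x; on a net slope of a rad it gathers about 6.8 a m/s2; it may stick on slopes under about 0.01 rad. Its x and z turn as it rolls.
- mat: Round cork mat fixed on the table, 190 mm across, 6 mm thick. Origin: centre of its underside. The tray is to be held over it, underside 50 to 200 mm above the table, middle within 40 mm of the mat's.
- mug: bystander: white mug, 80 mm wide, 90 mm high; origin under its centre
- jar: bystander: amber glass jar, 68 mm wide, 110 mm high; origin under its centre
- tissues: bystander: box of tissues, 110 mm by 220 mm, 70 mm high; origin under its centre
There are look-alikes about, which are no part of the job. Leave any blue or yellow look-alike of the flask alone.

How it is judged:
On the way, in this order (a step that is already met when the one before it is completed fails the run):
1. before it is carried across (over 150 mm from the mat), the tray is held in the air, underside over 50 mm above the table, with the flask within 35 mm of its middle for 4.5 s (height (world z) of tray above 0.05 m and contact force between tray and the fingers above 2 N and x of flask in the frame of tray between -0.035 and 0.035 m and z of flask in the frame of tray below 0.065 m and horizontal distance between tray and mat above 0.15 m), for 4.5 s.
2. the tray is held over the mat, middle within 40 mm of the mat's, underside 50 to 220 mm above the table, with the flask within 35 mm of its middle for 4.5 s (height (world z) of tray between 0.05 and 0.22 m and contact force between tray and the fingers above 2 N and x of flask in the frame of tray between -0.035 and 0.035 m and z of flask in the frame of tray below 0.065 m and horizontal distance between tray and mat below 0.04 m), for 4.5 s.
At the end, for the whole second after the job is handed in: The tray is still held over the mat: middle within 40 mm of the mat's, underside 50 to 220 mm above the table, tilted less than 0.15 rad, slower than 50 mm/s, with the flask on its floor within 50 mm of its middle and slower than 100 mm/s (height (world z) of tray between 0.05 and 0.22 m and contact force between tray and the fingers above 2 N and x of flask in the frame of tray between -0.05 and 0.05 m and z of flask in the frame of tray below 0.065 m and horizontal distance between tray and mat below 0.04 m and angle between tray's own z axis and vertical below 0.15 rad and linear speed of tray below 0.05 m/s and linear speed of flask below 0.1 m/s); the arm keeps its last pose, push and grip.
It fails at once if the flask is spilled, or the tray tipped by more than 0.35 rad (z of flask in the frame of tray above 0.085 m or distance between flask and tray above 0.2 m or angle between tray's own z axis and vertical above 0.35 rad).
It fails at once if the flask knocks into an end rim with more than 12 N (contact force between flask and tray_c0 above 12 N or contact force between flask and tray_c1 above 12 N).
It fails at once if the robot touches the flask (contact force between the arm and flask above 0.5 N).
It fails at once if a bystander is moved by more than 30 mm (distance of any of mug, jar, tissues from where it was at the start of the episode above 0.03 m).
It also fails if it takes over 70 s, if anything falls off the work surface, if the arm or the gripper's body presses on something with over 40 N, if the wrist force passes 120 N, or if a joint passes its speed limit or range.

## Working session

There is one attempt and no reset: what is moved stays moved. The work goes in short steps, Python scripts to look and compute and a shell command to move; the robot and the scene stay as the last step left them, time stands still between calls to the robot, and variables do not carry over. Pictures are saved under pics/ and viewed, at most 10 in all, crops included, and the job is handed in when it is done.

```bash
mkdir -p pics; python3 - <<'E'
from station import robot, imaging
import cv2,numpy as np
s=robot.read_state();print(s)
for n in("top","side"):
    d=imaging.get_image(n);cv2.imwrite(f"pics/{n}0.png",d["frame"][:,:,::-1]);np.savez(f"{n}0.npz",**d);print(n,d["mtx"],d["R"],d["t"])
print(robot.grip_point_offset)
E
```

```text
{'t': 0.0, 'q': array([-1.39471143e+00,  9.18658240e-02,  1.23194216e+00,  7.56163339e-06,
        1.81982563e+00, -5.67202917e-02]), 'joint_velocities': array([-2.19165708e-03,  3.76910377e-04, -9.70327709e-05, -1.19885061e-03,
        3.73738941e-04,  1.61749373e-03]), 'joint_efforts': array([-2.10843238e-03, -4.58733594e+01, -4.18023312e+01, -4.34712729e-04,
        1.17135796e-02, -1.73942961e-06]), 'tcp_pos': array([ 0.13835964, -0.58351306,  0.23011495]), 'eef_rot': array([-1.01888220e-03,  9.93232239e-01,  1.16140766e-01, -5.72098658e-05]), 'contact_force': array([-0.08098609,  0.59087401, -0.2861682 ]), 'wrist_torque': array([ 0.02411981, -0.02742177, -0.00464831]), 'grasp_force': 0.0, 'opening': 1.003924264877537}
top [[483.6935855    0.         314.04404628]
 [  0.         483.6935855  194.71356015]
 [  0.           0.           1.        ]] [[-0.01532688 -0.99987916 -0.00259717]
 [-0.99729724  0.01547387 -0.07182461]
 [ 0.07185612  0.0014893  -0.9974139 ]] [-0.06377424  0.5690405   1.34543882]
side [[374.43725287   0.         325.14736664]
 [  0.         374.43725287 199.23792732]
 [  0.           0.           1.        ]] [[ 0.96858507 -0.24861268  0.00589109]
 [-0.14736611 -0.59289206 -0.79168316]
 [ 0.20031525  0.76594434 -0.61090348]] [-0.57190481  0.10718821  1.02718324]
0.0187
```

View pics/top0.png

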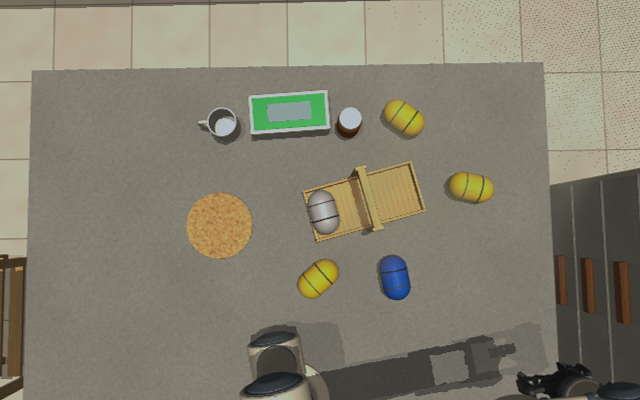

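View pics/side0.png

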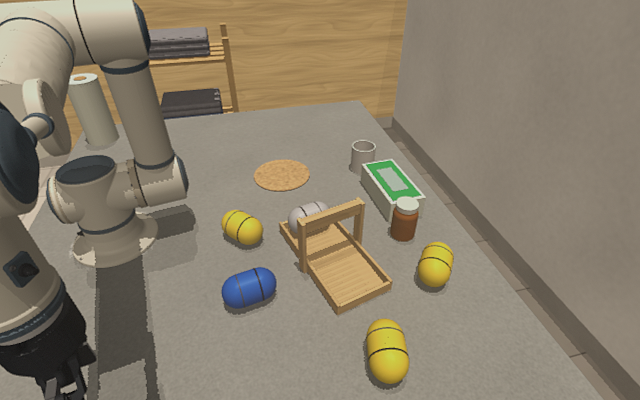

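The top view shows the tray around (365,203), with its handle bar from (361,168) to (376,229). The grey flask is at (323,212) against the left (+y) end, and the mat is at (220,225). The side view agrees, with the bar from (302,225) to (362,205).

```bash
cat > h.py <<'E'
import numpy as np,cv2
def cloud(d):
    z=d["range_z"];v,u=np.indices(z.shape);K=d["mtx"]
    c=np.stack([(u-K[0,2])/K[0,0]*z,(v-K[1,2])/K[1,1]*z,z],-1)
    return (c-d["t"])@d["R"]
def ray(d,uv,h):
    r=d["R"].T@np.linalg.inv(d["mtx"])@np.array([*uv,1.]);o=-d["R"].T@d["t"]
    return o+r*(h-o[2])/r[2]
E
python3 - <<'E'
from h import *
T=dict(np.load("top0.npz"));S=dict(np.load("side0.npz"))
hsv=cv2.cvtColor(T["frame"],cv2.COLOR_RGB2HSV)
for n,d in(("top",T),("side",S)):
    P=cloud(d);ok=d["range_z"]>0
    x0=ray(T,(368,200),.15)
    near=np.hypot(P[...,0]-x0[0],P[...,1]-x0[1])<.13
    b=P[ok&near&(P[...,2]>.125)&(P[...,2]<.2)]
    top=b[b[:,2]>np.percentile(b[:,2],90)-.006]
    rc=cv2.minAreaRect(top[:,:2].astype(np.float32)); print(n,len(b),"zmax",np.percentile(b[:,2],[50,90,98]),"rect",rc,"mean",top.mean(0))
# mat
for n,d in(("top",T),("side",S)):
    h=cv2.cvtColor(d["frame"],cv2.COLOR_RGB2HSV);P=cloud(d)
    c=ray(T,(220,225),.006)
    m=(np.hypot(P[...,0]-c[0],P[...,1]-c[1])<.13)&(h[...,1]>100)&(P[...,2]<.03)
    r=P[m];print(n,"mat",cv2.minEnclosingCircle(r[:,:2].astype(np.float32)),np.median(r[:,2]),r.mean(0))
P=cloud(T);
# tray floor outline
c=ray(T,(365,203),.02)
h=cv2.cvtColor(T["frame"],cv2.COLOR_RGB2HSV)
m=(np.hypot(P[...,0]-c[0],P[...,1]-c[1])<.2)&(h[...,0]<25)&(h[...,1]>70)&(P[...,2]<.06)&(P[...,2]>.01)
m=cv2.morphologyEx(m.astype(np.uint8),cv2.MORPH_OPEN,np.ones((3,3)))>0
print("tray",cv2.minAreaRect(P[m][:,:2].astype(np.float32)))
for n,uv in(("flask",(323,212)),("yel",(318,279)),("blue",(395,278)),("jar",(349,118)),("tis",(289,112)),("mug",(222,124))):print(n,P[uv[1],uv[0]],ray(T,uv,.05))
E
```

```text
top 647 zmax [0.15877589 0.16212425 0.1639284 ] rect ((0.5493038296699524, -0.2133823037147522), (0.1697920858860016, 0.029744651168584824), 14.704319953918457) mean [ 0.54752441 -0.21346398  0.15964361]
side 1106 zmax [0.15235064 0.1605657  0.16155096] rect ((0.5506103038787842, -0.21287351846694946), (0.17095881700515747, 0.03179719299077988), 14.929238319396973) mean [ 0.54676715 -0.21664758  0.15932427]
top mat ((0.48649507761001587, 0.20005656778812408), 0.09569419175386429) 0.005395765048305374 [0.48646735 0.19899151 0.00533305]
side mat ((0.48506444692611694, 0.20154844224452972), 0.10012216120958328) 0.00557821573453135 [0.48666884 0.19278298 0.00558829]
tray ((0.583758533000946, -0.18958568572998047), (0.29233646392822266, 0.350486159324646), 26.83609390258789)
flask [ 0.51649656 -0.09596055  0.0843017 ] [ 0.517729   -0.09652552  0.05      ]
yel [ 0.33788031 -0.07973754  0.07669168] [ 0.33518315 -0.07984305  0.05      ]
blue [ 0.33729271 -0.28576296  0.07537553] [ 0.33471972 -0.28986227  0.05      ]
jar [ 0.76524355 -0.16906467  0.11006336] [ 0.77918547 -0.1735243   0.05      ]
tis [ 0.79334897 -0.00724753  0.0723872 ] [ 0.79887628 -0.00609718  0.05      ]
mug [ 7.79041067e-01  1.91059116e-01 -7.71427132e-05] [0.76784335 0.18143894 0.05      ]
```

```bash
python3 -m creep '[[4.0,-2.2,0.3,0,0,0],[4.0,-2.2,0,0,0,-1.4],[4.0,-2.2,0,0,0,0],[4.0,-2.2,0,0,0,0],[4.0,-2.2,0,0,0,0],[4.0,-2.2,0,0,0,0],[4.0,-2.2,0,0,0,0],[4.0,-2.2,0,0,0,0],[4.0,-2.2,0,0,0,0],[4.0,-2.2,0,0,0,0],[4.0,-2.2,0,0,0,0],[3.5,-1.8,0,0,0,0]]' 8.54 100
cat > go.py <<'E'
import sys
from h import *
from station import robot
from scipy.spatial.transform import Rotation as Ro
def rows(p,yaw):
    s=robot.read_state();q=s["eef_rot"];R=Ro.from_quat(q,scalar_first=True)
    x=[np.cos(yaw),np.sin(yaw),0];y=[np.sin(yaw),-np.cos(yaw),0]
    W=Ro.from_matrix(np.array([x,y,[0,0,-1.]]).T)
    print("t",round(s["t"],3),"shift cm",(R.inv().apply(np.array(p)-s["tcp_pos"])*100).round(2),"turn",np.degrees((R.inv()*W).as_rotvec()).round(2),"tcp",s["tcp_pos"].round(4),"op",round(s["opening"],2),"F",s["contact_force"].round(1))
if __name__=="__main__":rows([float(a) for a in sys.argv[1:4]],np.radians(float(sys.argv[4])))
E
python3 go.py .549 -.2135 .126 14.75
```

```text
t: 1.6
tcp_pos: [0.5341, -0.2117, 0.2277]
eef_rot: [-0.0, 0.992, 0.129, -0.0]
contact_force: [0.3, -0.1, -0.4]
opening: 1.002
grasp_force: 0.0
t 1.6 shift cm [ 1.41  0.56 10.17] turn [-0.03  0.04  0.03] tcp [ 0.5341 -0.2117  0.2277] op 1.0 F [ 0.3 -0.1 -0.4]
```

```bash
python3 -m creep '[[1.4,0.55,1.5,0,0,0],[0,0,1.5,0,0,0],[0,0,0,0,0,0],[0,0,0,0,0,0]]'
cat > bar.py <<'E'
from h import *
from go import rows
from station import robot,imaging
from scipy.spatial.transform import Rotation as Ro
s=robot.read_state();d=imaging.get_image("wrist")
Rt=Ro.from_quat(s["eef_rot"],scalar_first=True).as_matrix()
M=np.array(d["T_tool_cam"])
z=d["range_z"];v,u=np.indices(z.shape);K=d["mtx"]
c=np.stack([(u-K[0,2])/K[0,0]*z,(v-K[1,2])/K[1,1]*z,z],-1)@M[:3,:3].T+M[:3,3]
P=c@Rt.T+s["tcp_pos"]
hs=cv2.cvtColor(d["frame"],cv2.COLOR_RGB2HSV)
m=(z>0)&(P[...,2]>.125)&(P[...,2]<.175)&(hs[...,1]>60)&(hs[...,0]<25)&(np.hypot(P[...,0]-.549,P[...,1]+.2135)<.11)
b=P[m];zt=np.percentile(b[:,2],90);t=b[b[:,2]>zt-.006]
print(len(b),"top z",np.percentile(b[:,2],[50,90,98]),cv2.minAreaRect(t[:,:2].astype(np.float32)),t.mean(0))
cv2.imwrite("pics/w1.png",d["frame"][:,:,::-1])
E
python3 bar.py; python3 go.py .549 -.2135 .126 14.75
```

```text
t: 2.1
tcp_pos: [0.5473, -0.2158, 0.1984]
eef_rot: [0.0, 0.992, 0.127, -0.0]
contact_force: [-0.4, 0.4, 0.2]
opening: 0.997
grasp_force: 0.0
7754 top z [0.15968892 0.16051966 0.16101607] ((0.54902184009552, -0.21373212337493896), (0.16930803656578064, 0.02928616851568222), 14.798615455627441) [ 0.55929514 -0.21117505  0.15967248]
t 2.15 shift cm [ 0.19 -0.19  7.3 ] turn [ 0.04 -0.03 -0.09] tcp [ 0.5476 -0.2158  0.199 ] op 1.0 F [0.7 0.1 0.8]
```

View pics/w1.png

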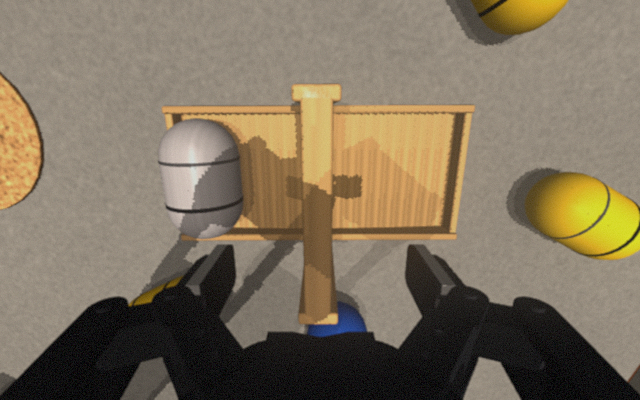

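The wrist view shows the bar centred between the fingers, from (316,95) to (318,318). The flask is clear at the left, around (200,180). I'll descend, grip and measure the tray before lifting.

```bash
python3 -m creep '[[0.2,-0.2,2.5,0,0,0],[0,0,2.5,0,0,0],[0,0,1.8,0,0,0],[0,0,0.3,0,0,0],[0,0,0,0,0,0]]' 8.54 100
python3 go.py .549 -.2135 .126 14.75
python3 -m creep '[[0,0,0,0,0,0],[0,0,0,0,0,0],[0,0,0,0,0,0],[0,0,0,0,0,0],[0,0,0,0,0,0],[0,0,0,0,0,0],[0,0,0,0,0,0],[0,0,0,0,0,0]]' 0 120
python3 go.py .549 -.2135 .126 14.75
cat > look.py <<'E'
# flask x in tray frame and tray tilt, from wrist and side clouds; nominal tray frame hangs on the tool
import sys,json,os
from h import *
from station import robot,imaging
from scipy.spatial.transform import Rotation as Ro
OFF=json.load(open("off.json")) if os.path.exists("off.json") else 0.126
A=np.array([[0,-1,0],[-1,0,0],[0,0,-1.]])     # tool -> tray axes
def one(n,save=None):
    s=robot.read_state();d=imaging.get_image(n)
    Rt=Ro.from_quat(s["eef_rot"],scalar_first=True).as_matrix()
    if n=="wrist":
        M=np.array(d["T_tool_cam"]);d=dict(d,R=M[:3,:3].T,t=-M[:3,:3].T@M[:3,3]);tool=cloud(d)
    else: tool=(cloud(d)-s["tcp_pos"])@Rt
    P=tool@A.T+[0,0,OFF]
    hs=cv2.cvtColor(d["frame"],cv2.COLOR_RGB2HSV);z=d["range_z"]
    x,y,h=P[...,0],P[...,1],P[...,2]
    ins=(z>0)&(abs(y)<.058)&(abs(x)<.16)
    w=ins&(hs[...,1]>70)&(hs[...,0]<28)&(h<.035)&(h>-.02)&(abs(x)<.14)
    f=ins&(hs[...,1]<50)&(hs[...,2]>60)&(h>.03)&(h<.1)&(abs(y)<.02)
    B=np.c_[np.ones(w.sum()),x[w],y[w]];r=h[w]+x[w]**2/3.2
    k=np.ones(len(r),bool)
    for _ in range(3):
        c=np.linalg.lstsq(B[k],r[k],rcond=None)[0];k=abs(r-B@c)<.006
    X,H=x[f],h[f]-c[1]*x[f]-(c[0]-.015)
    xc=np.nan
    if len(X)>30:
        xc=np.median(X)
        for _ in range(15):
            zc=.053-xc**2/3.2;dx=X-xc;dz=H-zc;rr=np.hypot(dx,dz);g=abs(rr-.038)<.008
            if g.sum()<20:g[:]=True
            e=rr-.038;J=-dx/rr;xc-=np.clip((e[g]@J[g])/(J[g]@J[g]),-.02,.02)
    tool_tilt=np.arcsin(np.clip((Rt@A.T)[2,0],-1,1))  # tray +x end up
    if save:cv2.imwrite(save,d["frame"][:,:,::-1])
    return dict(t=s["t"],x=xc,n=int(f.sum()),tool=tool_tilt,slip=c[1],roll=c[2],h0=c[0],w=len(r),tcp=s["tcp_pos"],F=s["contact_force"],g=s["grasp_force"])
if __name__=="__main__":
    for n in sys.argv[1:]:
        o=one(n,None);print(n,{k:np.round(v,4).tolist() for k,v in o.items()})
E
python3 look.py wrist side wrist side
```

```text
t: 2.78
tcp_pos: [0.5497, -0.2127, 0.1281]
eef_rot: [0.0, 0.992, 0.128, 0.0]
contact_force: [-0.1, -0.7, -0.1]
opening: 1.004
grasp_force: 0.0
t 2.775 shift cm [-0.09  0.06  0.21] turn [ 0.04 -0.05 -0.02] tcp [ 0.5497 -0.2127  0.1281] op 1.0 F [-0.1 -0.7 -0.1]
t: 3.78
tcp_pos: [0.5497, -0.2128, 0.1278]
eef_rot: [0.0, 0.992, 0.128, 0.0]
contact_force: [-1.0, -2.1, 4.4]
opening: 0.218
grasp_force: 117.8
t 3.775 shift cm [-0.09  0.05  0.18] turn [ 0.05 -0.04 -0.02] tcp [ 0.5497 -0.2128  0.1278] op 0.22 F [-1.  -2.1  4.4]
wrist {'t': 3.775, 'x': 0.1185, 'n': 5462, 'tool': -0.0009, 'slip': -0.0006, 'roll': 0.0004, 'h0': 0.0131, 'w': 24026, 'tcp': [0.5497, -0.2128, 0.1278], 'F': [-0.9754, -2.1068, 4.4093], 'g': 117.8274}
side {'t': 3.825, 'x': 0.119, 'n': 151, 'tool': -0.0008, 'slip': 0.0003, 'roll': 0.0009, 'h0': 0.0133, 'w': 3172, 'tcp': [0.5497, -0.2127, 0.1278], 'F': [0.1729, -1.6649, 4.8205], 'g': 117.8437}
wrist {'t': 3.875, 'x': 0.1185, 'n': 5458, 'tool': -0.0008, 'slip': -0.0005, 'roll': 0.0003, 'h0': 0.0131, 'w': 24022, 'tcp': [0.5497, -0.2128, 0.1278], 'F': [0.4339, -2.2112, 5.691], 'g': 117.8598}
side {'t': 3.925, 'x': 0.1189, 'n': 152, 'tool': -0.0009, 'slip': 0.0006, 'roll': -0.0003, 'h0': 0.0133, 'w': 3166, 'tcp': [0.5497, -0.2128, 0.1278], 'F': [0.3574, -2.1022, 5.6337], 'g': 117.8662}
```

```bash
echo 0.1278 > off.json
python3 -m creep '[[0,0,-0.3,0,0,0],[0,0,-0.7,0,0,0],[0,0,-1.2,0,0,0],[0,0,-1.5,0,0,0],[0,0,-1.5,0,0,0],[0,0,-1.5,0,0,0],[0,0,-1.3,0,0,0],[0,0,-1.0,0,0,0],[0,0,-0.6,0,0,0],[0,0,-0.4,0,0,0],[0,0,0,0,0,0],[0,0,0,0,0,0]]' && python3 look.py wrist side wrist
```

```text
t: 5.48
tcp_pos: [0.5494, -0.2124, 0.2267]
eef_rot: [-0.0, 0.992, 0.128, -0.0]
contact_force: [0.3, 0.1, -9.1]
opening: 0.214
grasp_force: 117.7
wrist {'t': 5.475, 'x': 0.1182, 'n': 5413, 'tool': 0.0006, 'slip': -0.0053, 'roll': -0.0003, 'h0': 0.0149, 'w': 23972, 'tcp': [0.5494, -0.2124, 0.2267], 'F': [0.3485, 0.0872, -9.1475], 'g': 117.669}
side {'t': 5.525, 'x': 0.1187, 'n': 150, 'tool': 0.0006, 'slip': -0.0039, 'roll': 0.0001, 'h0': 0.0151, 'w': 3291, 'tcp': [0.5494, -0.2124, 0.2267], 'F': [0.6272, -0.2139, -9.2075], 'g': 117.6705}
wrist {'t': 5.575, 'x': 0.1182, 'n': 5409, 'tool': 0.0006, 'slip': -0.0054, 'roll': -0.0002, 'h0': 0.0149, 'w': 23960, 'tcp': [0.5494, -0.2124, 0.2267], 'F': [-0.0042, -0.0667, -8.5838], 'g': 117.6743}
```

```bash
cat > ctl.py <<'E'
import sys
from look import *
N=int(sys.argv[1]);wn=float(sys.argv[2]) if len(sys.argv)>2 else 1.5;fr=float(sys.argv[3]) if len(sys.argv)>3 else .03
a=one("wrist");b=one("wrist")
x=b["x"]-.004;v=(b["x"]-a["x"])/(b["t"]-a["t"]);th=b["tool"]+b["slip"]
print(f"t {b['t']:.3f} x {x*1e3:.1f}mm v {v*1e3:.0f} (x prev {a['x']*1e3-4:.1f}) tool {b['tool']:.4f} slip {b['slip']:.4f} theta {th:.4f} roll {b['roll']:.4f} n {b['n']} tcp {b['tcp'].round(3)} g {b['g']:.0f}")
x+=v*.05;out=[];dt=.005                      # second picture's own 0.05 s
x0=x
for i in range(N):
    des=x/1.6+(wn**2*x+2*wn*v)/6.8
    d=np.clip(des-th,-.08,.08);out.append(round(np.degrees(d),1));d=np.radians(out[-1])
    for _ in range(25):
        th+=d/25;x-=.073*d/25;acc=6.8*(x/1.6-th)
        acc=acc-fr*np.sign(v) if abs(v)>2e-3 else np.sign(acc)*max(abs(acc)-fr,0)
        v+=acc*dt;x=min(x+v*dt,.114)
        if x>=.114:v=min(v,0)
print("turns about tool x, deg:",out,f"-> x {x*1e3:.0f} v {v*1e3:.0f} theta {th:.3f}")
E
python3 ctl.py 3
```

```text
t 5.675 x 114.2mm v -0 (x prev 114.2) tool 0.0004 slip -0.0054 theta -0.0049 roll 0.0000 n 5425 tcp [ 0.549 -0.212  0.227] g 118
turns about tool x, deg: [np.float64(4.6), np.float64(2.4), np.float64(-0.8)] -> x 108 v -34 theta 0.103
```

```bash
python3 -m creep '[[0,0,0,2.5,0,0],[0,0,0,3.0,0,0],[0,0,0,0.7,0,0]]' && python3 ctl.py 3
```

```text
t: 6.1
tcp_pos: [0.5496, -0.2134, 0.2269]
eef_rot: [-0.054, 0.99, 0.127, -0.007]
contact_force: [0.4, 0.1, -10.2]
opening: 0.217
grasp_force: 118.2
t 6.150 x 111.2mm v -29 (x prev 112.6) tool 0.1095 slip -0.0059 theta 0.1036 roll 0.0001 n 5436 tcp [ 0.55  -0.213  0.227] g 118
turns about tool x, deg: [np.float64(-0.7), np.float64(-0.7), np.float64(-0.8)] -> x 91 v -72 theta 0.065
```

```bash
python3 -m creep '[[0,0,0,-0.7,0,0],[0,0,0,-0.7,0,0],[0,0,0,-0.8,0,0]]' && python3 ctl.py 3
```

```text
t: 6.58
tcp_pos: [0.5495, -0.2121, 0.2275]
eef_rot: [-0.034, 0.991, 0.128, -0.004]
contact_force: [-0.2, 0.2, -9.9]
opening: 0.215
grasp_force: 118.2
t 6.625 x 86.0mm v -61 (x prev 89.1) tool 0.0682 slip -0.0051 theta 0.0631 roll -0.0004 n 5229 tcp [ 0.55  -0.212  0.228] g 118
turns about tool x, deg: [np.float64(-0.6), np.float64(-0.5), np.float64(-0.3)] -> x 61 v -59 theta 0.039
```

```bash
python3 -m creep '[[0,0,0,-0.6,0,0],[0,0,0,-0.5,0,0],[0,0,0,-0.3,0,0]]' && python3 ctl.py 3
```

```text
t: 7.05
tcp_pos: [0.5495, -0.2124, 0.2272]
eef_rot: [-0.022, 0.991, 0.128, -0.003]
contact_force: [-0.7, 0.4, -9.7]
opening: 0.216
grasp_force: 118.2
t 7.100 x 62.8mm v -38 (x prev 64.7) tool 0.0450 slip -0.0038 theta 0.0412 roll -0.0003 n 5079 tcp [ 0.55  -0.212  0.227] g 118
turns about tool x, deg: [np.float64(0.0), np.float64(-0.3), np.float64(-0.2)] -> x 47 v -38 theta 0.032
```

```bash
python3 -m creep '[[0,0,0,0.1,0,0],[0,0,0,-0.2,0,0],[0,0,0,-0.2,0,0]]' && python3 ctl.py 3
```

```text
t: 7.52
tcp_pos: [0.5495, -0.2126, 0.2272]
eef_rot: [-0.02, 0.992, 0.128, -0.003]
contact_force: [0.4, 0.4, -9.2]
opening: 0.214
grasp_force: 118.2
t 7.575 x 52.0mm v -16 (x prev 52.8) tool 0.0399 slip -0.0034 theta 0.0365 roll -0.0001 n 4928 tcp [ 0.55  -0.212  0.227] g 118
turns about tool x, deg: [np.float64(0.3), np.float64(-0.2), np.float64(-0.3)] -> x 43 v -26 theta 0.033
```

```bash
python3 -m creep '[[0,0,0,0.8,0,0],[0,0,0,-0.2,0,0],[0,0,0,-0.3,0,0]]' && python3 ctl.py 3 1.5 .05
```

```text
t: 8.0
tcp_pos: [0.5495, -0.2126, 0.2272]
eef_rot: [-0.022, 0.992, 0.128, -0.003]
contact_force: [0.1, -0.7, -9.3]
opening: 0.215
grasp_force: 118.2
t 8.050 x 44.5mm v -21 (x prev 45.6) tool 0.0449 slip -0.0032 theta 0.0417 roll -0.0003 n 4499 tcp [ 0.55  -0.213  0.227] g 118
turns about tool x, deg: [np.float64(-0.5), np.float64(-0.2), np.float64(-0.1)] -> x 36 v -20 theta 0.028
```

```bash
python3 -m creep '[[0,0,0,0,0,0],[0,0,0,-0.3,0,0],[0,0,0,-0.3,0,0]]' && python3 ctl.py 3 1.5 .05
```

```text
t: 8.48
tcp_pos: [0.5495, -0.2125, 0.2273]
eef_rot: [-0.017, 0.992, 0.128, -0.002]
contact_force: [-0.3, -0.1, -9.9]
opening: 0.214
grasp_force: 118.2
t 8.525 x 34.1mm v -26 (x prev 35.5) tool 0.0345 slip -0.0028 theta 0.0317 roll -0.0001 n 3742 tcp [ 0.55  -0.212  0.227] g 118
turns about tool x, deg: [np.float64(-0.7), np.float64(-0.1), np.float64(0.0)] -> x 26 v -14 theta 0.018
```

```bash
python3 -m creep '[[0,0,0,-0.2,0,0],[0,0,0,-0.2,0,0],[0,0,0,-0.3,0,0]]' && python3 ctl.py 3 1.5 .05
```

```text
t: 8.95
tcp_pos: [0.5495, -0.2125, 0.2272]
eef_rot: [-0.011, 0.992, 0.128, -0.001]
contact_force: [0.8, 0.1, -9.5]
opening: 0.218
grasp_force: 118.2
t 9.000 x 26.6mm v -5 (x prev 26.9) tool 0.0223 slip -0.0024 theta 0.0199 roll -0.0001 n 3176 tcp [ 0.55  -0.212  0.227] g 118
turns about tool x, deg: [np.float64(0.2), np.float64(-0.0), np.float64(-0.1)] -> x 25 v -4 theta 0.022
```

```bash
python3 -m creep '[[0,0,0,0.9,0,0],[0,0,0,0,0,0],[0,0,0,0,0,0],[0,0,0,-0.4,0,0]]' && python3 ctl.py 3 1.5 .05
```

```text
t: 9.55
tcp_pos: [0.5495, -0.2126, 0.2272]
eef_rot: [-0.015, 0.992, 0.128, -0.002]
contact_force: [0.9, 0.2, -9.6]
opening: 0.22
grasp_force: 118.3
t 9.600 x 19.4mm v -30 (x prev 20.8) tool 0.0307 slip -0.0022 theta 0.0286 roll -0.0001 n 2629 tcp [ 0.55  -0.212  0.227] g 118
turns about tool x, deg: [np.float64(-1.4), np.float64(-0.1), np.float64(0.2)] -> x 12 v -7 theta 0.006
```

```bash
python3 -m creep '[[0,0,0,-0.6,0,0],[0,0,0,-0.4,0,0],[0,0,0,-0.3,0,0]]' && python3 ctl.py 3 1.5 .05
```

```text
t: 10.02
tcp_pos: [0.5495, -0.2124, 0.2273]
eef_rot: [-0.004, 0.992, 0.128, -0.001]
contact_force: [0.0, -0.1, -9.6]
opening: 0.217
grasp_force: 118.3
t 10.075 x 8.8mm v -14 (x prev 9.5) tool 0.0083 slip -0.0016 theta 0.0067 roll -0.0003 n 1884 tcp [ 0.55  -0.212  0.227] g 118
turns about tool x, deg: [np.float64(-0.3), np.float64(0.1), np.float64(0.1)] -> x 6 v -2 theta 0.005
```

```bash
python3 -m creep '[[0,0,0,-0.2,0,0],[0,0,0,0,0,0],[0,0,0,0,0,0]]' && python3 ctl.py 3 1.5 .05
```

```text
t: 10.5
tcp_pos: [0.5495, -0.2125, 0.2272]
eef_rot: [-0.003, 0.992, 0.128, -0.0]
contact_force: [0.3, 0.2, -9.0]
opening: 0.215
grasp_force: 118.2
t 10.550 x 7.8mm v 0 (x prev 7.8) tool 0.0053 slip -0.0014 theta 0.0039 roll -0.0004 n 1834 tcp [ 0.55  -0.213  0.227] g 118
turns about tool x, deg: [np.float64(0.2), np.float64(-0.0), np.float64(-0.0)] -> x 8 v 0 theta 0.007
```

```bash
Z='echo'; python3 -m creep '[[0,0,0,0,0,0],[0,0,0,0,0,0],[0,0,0,0,0,0],[0,0,0,0,0,0],[0,0,0,0,0,0],[0,0,0,0,0,0]]' >/dev/null && python3 ctl.py 1
python3 -m creep '[[0,0,0,0,0,0],[0,0,0,0,0,0],[0,0,0,0,0,0],[0,0,0,0,0,0]]' >/dev/null && python3 ctl.py 1
```

```text
t 11.400 x 7.8mm v -0 (x prev 7.8) tool 0.0052 slip -0.0015 theta 0.0038 roll -0.0004 n 1833 tcp [ 0.55  -0.213  0.227] g 118
turns about tool x, deg: [np.float64(0.2)] -> x 8 v -0 theta 0.007
t 12.000 x 7.8mm v 0 (x prev 7.8) tool 0.0052 slip -0.0014 theta 0.0038 roll -0.0002 n 1852 tcp [ 0.55  -0.213  0.227] g 118
turns about tool x, deg: [np.float64(0.2)] -> x 8 v 0 theta 0.007
```

```bash
for i in 1 2 3; do python3 -m creep '[[0,0,0,0,0,0],[0,0,0,0,0,0],[0,0,0,0,0,0],[0,0,0,0,0,0],[0,0,0,0,0,0],[0,0,0,0,0,0],[0,0,0,0,0,0],[0,0,0,0,0,0],[0,0,0,0,0,0],[0,0,0,0,0,0],[0,0,0,0,0,0],[0,0,0,0,0,0]]' >/dev/null; done; python3 ctl.py 1; python3 go.py .4865 .1995 .227 14.75
```

```text
t 16.600 x 7.7mm v -0 (x prev 7.8) tool 0.0052 slip -0.0015 theta 0.0038 roll -0.0000 n 1849 tcp [ 0.55  -0.212  0.227] g 118
turns about tool x, deg: [np.float64(0.2)] -> x 7 v -0 theta 0.007
t 16.65 shift cm [  4.39 -41.45   0.25] turn [-0.3  -0.   -0.01] tcp [ 0.5495 -0.2125  0.2273] op 0.22 F [-0.2  0.5 -8.7]
```

```bash
python3 -m creep '[[0,-0.07,0,0,0,0],[0.01,-0.14,0,0,0,0],[0.02,-0.21,0,0,0,0],[0.03,-0.28,0,0,0,0],[0.04,-0.35,0,0,0,0],[0.05,-0.42,0,0,0,0],[0.05,-0.49,0,0,0,0],[0.06,-0.56,0,0,0,0],[0.07,-0.63,0,0,0,0],[0.07,-0.7,0,0,0,0],[0.08,-0.77,0,0,0,0],[0.09,-0.84,0,0,0,0]]' >/dev/null
python3 -m creep '[[0.09,-0.84,0,0,0,0],[0.08,-0.77,0,0,0,0],[0.07,-0.7,0,0,0,0],[0.07,-0.63,0,0,0,0],[0.06,-0.56,0,0,0,0],[0.05,-0.49,0,0,0,0],[0.05,-0.42,0,0,0,0],[0.04,-0.35,0,0,0,0],[0.03,-0.28,0,0,0,0],[0.02,-0.21,0,0,0,0],[0.01,-0.14,0,0,0,0],[0,-0.07,0,0,0,0]]' >/dev/null
python3 ctl.py 3; python3 go.py .4865 .1995 .227 14.75
```

```text
t 19.700 x 7.6mm v 1 (x prev 7.6) tool 0.0052 slip -0.0014 theta 0.0038 roll 0.0000 n 1809 tcp [ 0.533 -0.104  0.228] g 118
turns about tool x, deg: [np.float64(0.2), np.float64(0.0), np.float64(0.0)] -> x 8 v 1 theta 0.007
t 19.75 shift cm [  3.25 -30.52   0.25] turn [-0.3   0.   -0.01] tcp [ 0.5328 -0.104   0.2279] op 0.22 F [ 1.1 -0.3 -9.2]
```

```bash
python3 -m creep '[[0,-0.07,0,0,0,0],[0.01,-0.14,0,0,0,0],[0.02,-0.21,0,0,0,0],[0.03,-0.28,0,0,0,0],[0.04,-0.35,0,0,0,0],[0.05,-0.42,0,0,0,0],[0.05,-0.49,0,0,0,0],[0.06,-0.56,0,0,0,0],[0.07,-0.63,0,0,0,0],[0.07,-0.7,0,0,0,0],[0.08,-0.77,0,0,0,0],[0.09,-0.84,0,0,0,0]]' >/dev/null
python3 -m creep '[[0.09,-0.84,0,0,0,0],[0.09,-0.84,0,0,0,0],[0.09,-0.84,0,0,0,0],[0.09,-0.84,0,0,0,0],[0.09,-0.84,0,0,0,0],[0.09,-0.84,0,0,0,0],[0.09,-0.84,0,0,0,0],[0.09,-0.84,0,0,0,0],[0.09,-0.84,0,0,0,0],[0.09,-0.84,0,0,0,0],[0.09,-0.84,0,0,0,0],[0.09,-0.84,0,0,0,0]]' >/dev/null
python3 -m creep '[[0.09,-0.84,0,0,0,0],[0.09,-0.84,0,0,0,0],[0.09,-0.84,0,0,0,0],[0.09,-0.84,0,0,0,0],[0.09,-0.84,0,0,0,0],[0.09,-0.84,0,0,0,0],[0.09,-0.84,0,0,0,0],[0.09,-0.84,0,0,0,0],[0.09,-0.84,0,0,0,0],[0.09,-0.84,0,0,0,0],[0.09,-0.84,0,0,0,0]]' >/dev/null
python3 -m creep '[[0.09,-0.84,0,0,0,0],[0.08,-0.77,0,0,0,0],[0.07,-0.7,0,0,0,0],[0.07,-0.63,0,0,0,0],[0.06,-0.56,0,0,0,0],[0.05,-0.49,0,0,0,0],[0.05,-0.42,0,0,0,0],[0.04,-0.35,0,0,0,0],[0.03,-0.28,0,0,0,0],[0.02,-0.21,0,0,0,0],[0.01,-0.14,0,0,0,0],[0,-0.07,0,0,0,0]]' >/dev/null
python3 ctl.py 3; python3 go.py .4865 .1995 .227 14.75
```

```text
t 25.675 x 7.4mm v 2 (x prev 7.4) tool 0.0053 slip -0.0014 theta 0.0039 roll -0.0001 n 1741 tcp [0.487 0.197 0.229] g 118
turns about tool x, deg: [np.float64(0.2), np.float64(0.0), np.float64(0.1)] -> x 8 v 2 theta 0.009
t 25.725 shift cm [ 0.04 -0.29  0.25] turn [-0.3  -0.   -0.01] tcp [0.4869 0.1966 0.2295] op 0.22 F [-0.   0.4 -9.4]
```

```bash
for i in 1 2 3 4; do python3 -m creep '[[0,0,0,0,0,0],[0,0,0,0,0,0],[0,0,0,0,0,0],[0,0,0,0,0,0],[0,0,0,0,0,0],[0,0,0,0,0,0],[0,0,0,0,0,0],[0,0,0,0,0,0],[0,0,0,0,0,0],[0,0,0,0,0,0],[0,0,0,0,0,0],[0,0,0,0,0,0]]' >/dev/null; done; python3 ctl.py 1; python3 -c "
from look import *
o=one('side','pics/end.png');print(o['x'],o['t'],o['h0'])"
```

```text
t 31.775 x 7.4mm v 0 (x prev 7.4) tool 0.0053 slip -0.0015 theta 0.0038 roll -0.0001 n 1736 tcp [0.487 0.197 0.229] g 118
turns about tool x, deg: [np.float64(0.2)] -> x 7 v 0 theta 0.007
0.012112094383782208 31.825 0.014787614689343255
```

View pics/end.png

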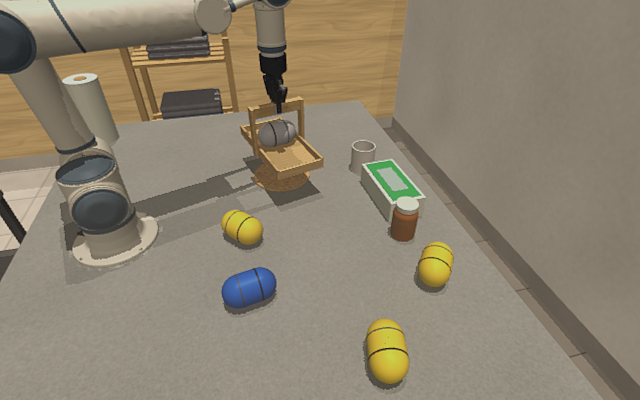

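The side view shows the tray held over the mat at about (282,150), with the flask under the handle at (278,133). Nothing else has moved, so I'm handing in.

```bash
python3 -c "
from station import ticket
print(ticket.sign_off())"
```

```text
the job is handed in; nothing more can be done
None
```

The job is handed in with the tray held about 100 mm above the mat and the flask at rest about 7 mm from its middle, after more than 6 s balanced at the start and about 6 s over the mat; no verdict was returned.

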